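Plug-gauge the bored rail sockets

TASK

Lift the plug gauge out of its stand and try it in the bore of each of the three beech blocks on the board, one after another along the row, beginning with the block nearest the stand: a right bore takes the plug freely, right up to its collar; a bore that is too small stops it in the countersunk mouth, and then it must not be forced. Stand the gauge back in its stand, then lay the block that refused it flat in the plywood rework box, set down and not dropped; leave the blocks that fit in their places and do not disturb the chisel, caliper, steel rule, pencil and dowel offcut lying around them.

Things in the scene. Friction and masses are not known exactly. Their poses are not given: they have to be found in the camera images.
- block_a: one of three alike loose beech blocks in a row on the board, 46 mm (its x) x 58 mm (its y) x 36 mm high, about 65 g. A vertical bore goes right through its centre; the mouth is countersunk to 28 mm on all, below it the bore is either right (22.5 mm, from 5 mm under the top) or too small (18 mm, from 9 mm under it; the plug stops about 10 mm down): unknown until tried. Origin: centre of the underside, z up
- block_b: one of three alike loose beech blocks in a row on the board, 46 mm (its x) x 58 mm (its y) x 36 mm high, about 65 g. A vertical bore goes right through its centre; the mouth is countersunk to 28 mm on all, below it the bore is either right (22.5 mm, from 5 mm under the top) or too small (18 mm, from 9 mm under it; the plug stops about 10 mm down): unknown until tried. Origin: centre of the underside, z up
- block_c: one of three alike loose beech blocks in a row on the board, 46 mm (its x) x 58 mm (its y) x 36 mm high, about 65 g. A vertical bore goes right through its centre; the mouth is countersunk to 28 mm on all, below it the bore is either right (22.5 mm, from 5 mm under the top) or too small (18 mm, from 9 mm under it; the plug stops about 10 mm down): unknown until tried. Origin: centre of the underside, z up
- gauge: plug gauge standing plug-down in the stand, about 0.18 kg, 98 mm long: steel plug 20 mm across, 34 mm long, tapered to 16 mm over its last 3.5 mm; collar 34 mm across from 34 to 39 mm; hexagonal aluminium handle 20 mm across flats from 39 to 97 mm, flats facing its x, -x and every 60 degrees. Origin: centre of the plug's end face (34 mm below the stand's top at the start, collar resting on it), z up the handle
- stand: dark wooden gauge stand, 72 x 72 mm, 50 mm high, fixed to the bench beyond one end of the board (either end); origin: centre of the underside
- stand_hole (a point): centre of the stand's hole at the stand's top, 50 mm above the bench: 26 mm across, 40 mm deep
- board: plywood sorting board 110 mm (its x) x 262 mm (its y) x 18 mm thick, fixed, with four wooden cleats 12 mm high across it between and outside the three blocks; the row runs along its y. Origin: centre of the underside
- place_1 (a point): middle of the board's place towards its +y end, on the board's top; the other places lie 82 mm and 164 mm from it
- place_2 (a point): middle place on the board's top
- place_3 (a point): middle of the place towards the board's -y end
- rework_box: empty open plywood box, 200 mm (its x) x 160 mm (its y) x 50 mm high, walls 6 mm, floor 6 mm thick, fixed, beyond the other end of the board. Origin: centre of the underside
- chisel: wood-handled chisel, 250 mm long; a bystander, leave it be
- caliper: steel vernier caliper, 240 mm; a bystander, leave it be
- rule: steel rule, 310 x 30 mm, flat on the bench; a bystander, leave it be
- pencil: red carpenter's pencil, 185 mm; a bystander, leave it be
- dowel_offcut: dowel offcut 20 mm across, 90 mm tall, on end; a bystander, leave it be
Things that resemble listed ones, but are neither listed nor needed, are in the scene too. Leave any red or yellow look-alike of the block_b alone.

How it is judged (in metres and radians):
On the way, in this order (a step that is already met when the one before it is completed fails the run):
1. the gauge has been tried in the block nearest the stand: in a right bore at least 20 mm deep, on a bore that is too small pressed lightly against its mouth (((world y of stand above 0 m and ((horizontal distance between block_a and place_1 below 0.035 m and horizontal distance between gauge and block_a below 0.006 m and z of gauge in the frame of block_a below 0.016 m) or (horizontal distance between block_b and place_1 below 0.035 m and horizontal distance between gauge and block_b below 0.006 m and z of gauge in the frame of block_b between 0.02 and 0.037 m and contact force between gauge and block_b above 1 N) or (horizontal distance between block_c and place_1 below 0.035 m and horizontal distance between gauge and block_c below 0.006 m and z of gauge in the frame of block_c below 0.016 m))) or (world y of stand below 0 m and ((horizontal distance between block_a and place_3 below 0.035 m and horizontal distance between gauge and block_a below 0.006 m and z of gauge in the frame of block_a below 0.016 m) or (horizontal distance between block_b and place_3 below 0.035 m and horizontal distance between gauge and block_b below 0.006 m and z of gauge in the frame of block_b between 0.02 and 0.037 m and contact force between gauge and block_b above 1 N) or (horizontal distance between block_c and place_3 below 0.035 m and horizontal distance between gauge and block_c below 0.006 m and z of gauge in the frame of block_c below 0.016 m))))), for 0.1 s.
2. the gauge has been tried in the middle block (((world y of stand above 0 m and ((horizontal distance between block_a and place_2 below 0.035 m and horizontal distance between gauge and block_a below 0.006 m and z of gauge in the frame of block_a below 0.016 m) or (horizontal distance between block_b and place_2 below 0.035 m and horizontal distance between gauge and block_b below 0.006 m and z of gauge in the frame of block_b between 0.02 and 0.037 m and contact force between gauge and block_b above 1 N) or (horizontal distance between block_c and place_2 below 0.035 m and horizontal distance between gauge and block_c below 0.006 m and z of gauge in the frame of block_c below 0.016 m))) or (world y of stand below 0 m and ((horizontal distance between block_a and place_2 below 0.035 m and horizontal distance between gauge and block_a below 0.006 m and z of gauge in the frame of block_a below 0.016 m) or (horizontal distance between block_b and place_2 below 0.035 m and horizontal distance between gauge and block_b below 0.006 m and z of gauge in the frame of block_b between 0.02 and 0.037 m and contact force between gauge and block_b above 1 N) or (horizontal distance between block_c and place_2 below 0.035 m and horizontal distance between gauge and block_c below 0.006 m and z of gauge in the frame of block_c below 0.016 m))))), for 0.1 s.
3. the gauge has been tried in the block farthest from the stand (((world y of stand above 0 m and ((horizontal distance between block_a and place_3 below 0.035 m and horizontal distance between gauge and block_a below 0.006 m and z of gauge in the frame of block_a below 0.016 m) or (horizontal distance between block_b and place_3 below 0.035 m and horizontal distance between gauge and block_b below 0.006 m and z of gauge in the frame of block_b between 0.02 and 0.037 m and contact force between gauge and block_b above 1 N) or (horizontal distance between block_c and place_3 below 0.035 m and horizontal distance between gauge and block_c below 0.006 m and z of gauge in the frame of block_c below 0.016 m))) or (world y of stand below 0 m and ((horizontal distance between block_a and place_1 below 0.035 m and horizontal distance between gauge and block_a below 0.006 m and z of gauge in the frame of block_a below 0.016 m) or (horizontal distance between block_b and place_1 below 0.035 m and horizontal distance between gauge and block_b below 0.006 m and z of gauge in the frame of block_b between 0.02 and 0.037 m and contact force between gauge and block_b above 1 N) or (horizontal distance between block_c and place_1 below 0.035 m and horizontal distance between gauge and block_c below 0.006 m and z of gauge in the frame of block_c below 0.016 m))))), for 0.1 s.
4. the gauge is back in its stand, let go, and the block that refused it has not left its place yet (horizontal distance between gauge and stand_hole below 0.006 m and z of gauge in the frame of stand_hole below -0.026 m and angle between gauge's own z axis and vertical below 0.15 rad and contact force between the fingers and gauge below 0.05 N and distance of block_b from where it was at the start of the episode below 0.04 m), for 0.2 s.
At the end, for the whole second after the job is handed in: The gauge stands in its stand (within 6 mm of the hole's centre, its plug at least 26 mm down the hole, upright); the block whose bore refused it lies flat on the floor of the rework box, at rest; the two blocks that fit are within 30 mm of where they were, upright and at rest (horizontal distance between gauge and stand_hole below 0.006 m and z of gauge in the frame of stand_hole below -0.026 m and angle between each of gauge, block_a, block_c's own z axis and vertical below 0.15 rad and linear speed of each of gauge, block_b, block_a, block_c below 0.02 m/s and x of block_b in the frame of rework_box between -0.078 and 0.078 m and y of block_b in the frame of rework_box between -0.058 and 0.058 m and z of block_b in the frame of rework_box below 0.016 m and angle between block_b's own z axis and vertical below 0.2 rad and distance of each of block_a, block_c from where it was at the start of the episode below 0.03 m); the robot touches nothing.
It fails at once if the gauge is forced into the block that refuses it (wedged in its mouth with over 150 N in all) (contact force between gauge and block_b above 150 N).
It fails at once if the gauge or a block is dropped or thrown (over 0.8 m/s out of the fingers) ((linear speed of gauge above 0.8 m/s and contact force between the fingers and gauge below 0.05 N) or (linear speed of block_a above 0.8 m/s and contact force between the fingers and block_a below 0.05 N) or (linear speed of block_b above 0.8 m/s and contact force between the fingers and block_b below 0.05 N) or (linear speed of block_c above 0.8 m/s and contact force between the fingers and block_c below 0.05 N)).
It fails at once if the chisel, caliper, rule, pencil or dowel offcut is shifted by more than 40 mm (distance of any of chisel, caliper, rule, pencil, dowel_offcut from where it was at the start of the episode above 0.04 m).
It also fails if it takes over 72 s, if anything falls off the work surface, if the arm or the gripper's body presses on something with over 40 N, if the wrist force passes 120 N, or if a joint passes its speed limit or range.

ROBOT

A 6-joint arm with a two-finger parallel gripper is mounted at the origin on the work surface. World frame = base frame: x ahead of the robot, y to its left, z up, the work surface at z = 0. Lengths are in mm, angles in rad, forces in N, time in s.
With the tool pointing down it reaches from about 275 to 750 mm from the base axis. Payload 10.2 kg.
Tool frame: the origin (TCP) lies on the front face of the gripper's body, between the roots of the fingers; the fingertips stand 73 mm ahead of it and the grasp point (between the pads) lies 54 mm ahead of it; z points along the fingers, y is the line along which they close (so a half turn about z gives the same grasp; the last joint's range is limited). The gripper opens to 85 mm and grips with 20 to 120 N. Pads are 22 mm wide; open, the fingers measure 114 mm over their backs; the gripper's body (76 mm by 85 mm) begins 54 mm behind the grasp point. The pads swing forward as they close: fully open they stand 13 mm farther back than shut.
Start: joints at [-1.344, 0.313, 1.498, -0, 1.331, -0.223], TCP at [228.251, -472.793, 303.894] pointing down, gripper open.
Joint ranges: [-2.94, 2.94], [-0.97, 2.17], [0.19, 2.56], [-1.23, 4.37], [0.02, 3.11], [-2.88, 2.88]. Speed limits (rad/s): [2.39, 2.39, 3.01, 3.14, 3.14, 3.14].

INTERFACE

Orientations are given as a unit quaternion [w, x, y, z].
In Python, from rig import * gives the robot as it stands.
- The arm moves only by the tool step_arm, never from a script. Its argument "plan" is a list of rows, each an object with "offset": the shift along the tool's x, y, z in cm, a list of three; "rot": the turn, a rotation vector about the tool's x, y, z in degrees, a list of three; "gripper": the finger opening in cm, from 0 to 8.54. In form: [{"offset": [x, y, z], "rot": [wx, wy, wz], "gripper": gripper}, ...]. A call has 1 to 12 rows; each row is the pose to reach, as a shift and turn from the pose commanded when the call began, along the tool's axes at that moment; what a row does not reach only later rows make up. A row lasts 1/10 s, in which the tool goes at most 50 mm and 8.59 degrees, less where a joint would pass 70% of its speed; a pose out of reach is approached as far as the arm can. A call with a gripper value outside its range is refused whole. The fingers move at their own pace and stop on an object; "squeeze" is the grip in N (left out, the last holds). Time passes only in rows, so rows that repeat a pose let the fingers close. It gives the time, the measured TCP pose, the force, the opening and the grip force at its end, in the units of the state.
- sense(): the state, without advancing time (a new reading comes with each control period).
- capture(name): name is "side" or "top"; returns a dict with "color" (400x640x3 uint8, red, green, blue), "depth" (400x640 float32, mm along the optical axis (not along the pixel's ray), 0 where there is no reading), "vertical_fov" (degrees; the focal length in pixels is half the picture's height over the tangent of half this angle, whatever the lens; pixels are square), "cx", "cy" (the principal point, pixels), "k1" (the pictures are not rectified: a ray, as slopes to the right and down, at radius r is drawn at 1 + k1 r^2 times it, then the intrinsics apply), "rvec" (rotation vector, rad) and "tvec" (3), from world to camera coordinates, as OpenCV has them. Camera axes: x right, y down, z forward; pixel columns grow to the right and rows downward; lengths in mm; the calibration is good to about 2 mm. A picture is of the moment at which its call begins.
- finish_job(): hands the job in; it is judged then, once.
The state is a dict: "time_s": time; "joints": joint angles; "dq": joint speeds; "tau": joint torques, N m; "eef_pos": TCP position; "ee_rot": TCP orientation; "force": force on the tool from outside, world axes, zero at the start; "wrist_torque": the same for the moment, N m; "grip_width": opening from 0.0 (shut) to 1.0 (fully open); "grip_force": force on a finger pad.
Only numpy, scipy, OpenCV 4.12 (cv2) and the standard library are available. Lean on these libraries where they do the work, as an engineer would, in place of code of your own. Each camera call takes 0.05 s, during which the arm holds its last target. There are 200 camera calls.

## Working session

There is one attempt and no reset: what is moved stays moved. The work goes in short steps, Python scripts to look and compute and a tool call to move; the robot and the scene stay as the last step left them, time stands still between calls to the robot, and variables do not carry over. Pictures are saved under pics/ and viewed, at most 10 in all, crops included, and the job is handed in when it is done.

Besides the shell and the picture viewer there is one more tool, called after "Call:" as a command line: name --argument value ..., lists and objects as JSON in quotes. step_arm: Moves the arm, as the interface text tells. Its arguments: {"type":"object","properties":{"plan":{"type":"array"},"squeeze":{"type":"number"}},"required":["plan"]}

```bash
ls; mkdir -p pics; cat > h.py <<'E'
from rig import *
import numpy as np, cv2
def save(n,f):
    c=capture(n); np.savez(f'pics/{f}.npz',**c); cv2.imwrite(f'pics/{f}.png',c['color'][:,:,::-1]); return c
def load(f):
    d=np.load(f'pics/{f}.npz'); return {k:d[k] for k in d}
def cam(c):
    f=200/np.tan(np.radians(float(c['vertical_fov']))/2)
    R=cv2.Rodrigues(np.array(c['rvec'],float))[0]; t=np.array(c['tvec'],float).ravel()
    return f,R,t
def rays(c,uv):
    f,R,t=cam(c); uv=np.atleast_2d(np.array(uv,float))
    d=(uv-[float(c['cx']),float(c['cy'])])/f; s=d.copy(); k=float(c['k1'])
    for _ in range(20): s=d/(1+k*(s**2).sum(1,keepdims=True))
    return -R.T@t, s, R
def onplane(c,uv,z):
    o,s,R=rays(c,uv); D=np.c_[s,np.ones(len(s))]@R
    return o+D*((z-o[2])/D[:,2:3])
def fromdepth(c,uv):
    o,s,R=rays(c,uv); uv=np.atleast_2d(np.array(uv)).round().astype(int)
    z=c['depth'][uv[:,1],uv[:,0]][:,None]
    return o+(np.c_[s,np.ones(len(s))]*z)@R
def cloud(c):
    v,u=np.mgrid[0:400,0:640]; P=fromdepth(c,np.c_[u.ravel(),v.ravel()]).reshape(400,640,3); P[c['depth']==0]=np.nan; return P
def proj(c,P):
    f,R,t=cam(c); q=np.atleast_2d(P)@R.T+t; s=q[:,:2]/q[:,2:]
    s=s*(1+float(c['k1'])*(s**2).sum(1,keepdims=True)); return s*f+[float(c['cx']),float(c['cy'])]
E
python3 - <<'E'
from h import *
for n in('side','top'):
    c=save(n,n+'0'); f,R,t=cam(c); print(n,f,c['k1'],-R.T@t,R[2])
print(sense())
E
```

```text
pics
side 421.1900029408176 -0.02820710827102087 [-78.33118586 764.6481995  871.98104209] [ 0.51586418 -0.55843184 -0.64964454]
top 494.95370369319545 -0.11066217892035544 [ 516.35012394   74.71838231 1327.31770912] [ 0.07512192  0.00271685 -0.99717066]
{'time_s': 0.1, 'joints': array([-1.34441594e+00,  3.13366191e-01,  1.49833099e+00,  7.88619688e-06,
        1.33101287e+00, -2.23422094e-01]), 'dq': array([ 0.00038853, -0.00195202, -0.00199517, -0.00071799, -0.00129372,
        0.00106476]), 'tau': array([ 3.77326083e-03, -4.12897217e+01, -2.60142893e+01, -1.55638890e-05,
        3.00765627e-03,  3.11638928e-06]), 'eef_pos': array([ 228.21049593, -472.6466074 ,  303.4178563 ]), 'ee_rot': array([-5.58702247e-04,  9.74816194e-01,  2.23009139e-01,  3.00336263e-06]), 'force': array([0.13703732, 0.12243372, 0.05881907]), 'wrist_torque': array([0.02312596, 0.01729718, 0.0762317 ]), 'grip_force': 0.0, 'grip_width': 1.0024511517925225}
```

View pics/top0.png

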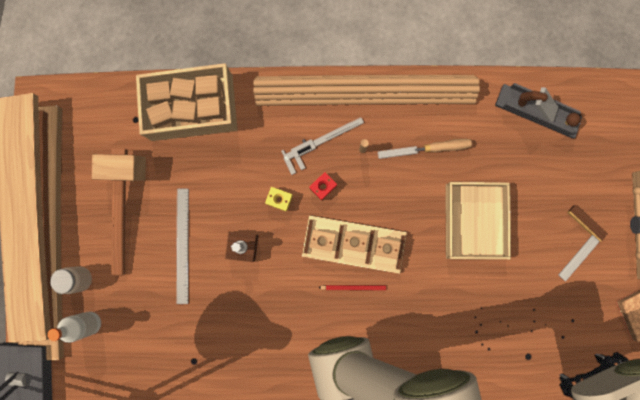

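View pics/side0.png

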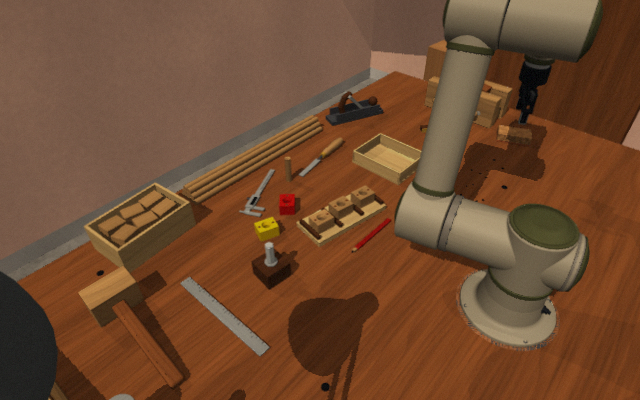

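The top view shows the stand with the gauge at (239,246), the three beech blocks on the board at (325,240), (356,242) and (388,248), and the rework box at (479,220). The side view shows the stand at (271,265) and the box at (388,158).
Possible mix-ups:
- **Blocks:** yellow (279,198), red (323,186) and the crate pieces (185,95) are look-alikes. I choose the three on the board.
- **Gauge:** the dowel offcut at (364,146) could pass for it. I choose the steel one in the dark stand.
- **Box:** the crate at (185,100) holds pieces. I choose the empty one at (479,220).

```bash
cat > m.py <<'E'
from h import *
C={n:load(n+'0') for n in('top','side')}
def rect(P,lab):
    (x,y),(w,h),a=cv2.minAreaRect(P[:,:2].astype(np.float32)); print(lab,len(P),'c',np.round([x,y],1),'size',np.round([w,h],1),'ang',round(a,1),'zmed',round(float(np.median(P[:,2])),1), 'mean',P[:,:2].mean(0).round(1))
roi=dict(top=dict(stand=(222,226,268,268),board=(296,210,415,278),box=(440,175,518,265)),side=dict(stand=(245,235,298,292),board=(290,180,395,248),box=(345,130,425,185)))
for n,c in C.items():
    P=cloud(c)
    for k,(a,b,d,e) in roi[n].items():
        Q=P[b:e,a:d]; z=Q[...,2]
        bands=dict(stand=[(44,56,'standtop'),(105,122,'gaugetop')],board=[(12,23,'board'),(25,36,'cleats')],box=[(44,58,'rim'),(2,12,'floor')])[k]
        for lo,hi,l in bands:
            S=Q[(z>lo)&(z<hi)]
            if len(S)>4: rect(S,n+' '+l)
        if k=='board':
            m=((z>47)&(z<60)).astype(np.uint8); N,L,st,_=cv2.connectedComponentsWithStats(m,connectivity=4)
            for i in range(1,N):
                if st[i,4]>30: rect(Q[L==i],n+' blk')
c=C['top']; i=cv2.resize(c['color'][180:280,215:415,::-1],None,fx=4,fy=4,interpolation=cv2.INTER_CUBIC)
s=C['side']; j=cv2.resize(s['color'][175:295,235:400,::-1],(275,200)); j=cv2.copyMakeBorder(cv2.resize(s['color'][180:240,285:395,::-1],(366,200),interpolation=cv2.INTER_CUBIC),0,0,0,434-275+0,cv2.BORDER_CONSTANT)
k=np.hstack([j,j[:, :0],cv2.resize(s['color'][175:295,235:400,::-1],(275,200))]); cv2.imwrite('pics/crop1.png',np.vstack([i,k]))
E
python3 m.py
```

```text
top standtop 627 c [507.1 313.7] size [74.2 72.2] ang 83.3 zmed 51.1 mean [507.3 311.1]
top gaugetop 64 c [505.9 312.3] size [19.  21.4] ang 43.2 zmed 115.3 mean [505.8 312. ]
top board 2264 c [510.2  16.6] size [263.4 110.4] ang 79.6 zmed 19.3 mean [509.3  19.1]
top cleats 581 c [510.7  16.4] size [258.1 108.7] ang 79.0 zmed 30.5 mean [509.6  12.3]
top blk 351 c [520.7 100.6] size [57.9 45.8] ang 78.1 zmed 55.0 mean [520.7 100.6]
top blk 341 c [517.2  17.1] size [58.1 46. ] ang 79.0 zmed 55.2 mean [517.1  17.5]
top blk 340 c [499.3 -67.3] size [59.  45.8] ang 78.0 zmed 55.4 mean [499.1 -66.9]
top rim 718 c [ 568.4 -310.2] size [162.4 202.2] ang 89.1 zmed 50.5 mean [ 571.3 -315.4]
top floor 4307 c [ 573.2 -322.6] size [214.9 242.1] ang 89.0 zmed 6.7 mean [ 569.8 -317.5]
side standtop 530 c [504.7 313.7] size [74.6 75.4] ang 81.0 zmed 50.4 mean [498.8 318.7]
side gaugetop 61 c [502.3 312.8] size [20.1 20.6] ang 6.1 zmed 113.6 mean [501.2 314.4]
side board 942 c [476.2  -6.4] size [369.9 247.4] ang 59.1 zmed 18.6 mean [485.9  37.8]
side cleats 470 c [562.6  10.3] size [258.9 201.6] ang 79.5 zmed 30.5 mean [509.7  49.4]
side blk 206 c [499.5 -64.5] size [62.4 50.5] ang 78.1 zmed 54.0 mean [497.5 -61.7]
side blk 228 c [515.6  20.8] size [61.3 48.8] ang 77.9 zmed 54.0 mean [514.3  22.1]
side blk 254 c [519.1 102.6] size [62.2 48.7] ang 77.2 zmed 54.0 mean [518.3 105. ]
side rim 368 c [ 567.6 -307.2] size [169.7 205. ] ang 88.2 zmed 48.6 mean [ 569.9 -297.3]
side floor 1360 c [ 596.2 -349.6] size [310.2 358.3] ang 39.2 zmed 5.3 mean [ 598.  -326.5]
```

View pics/crop1.png

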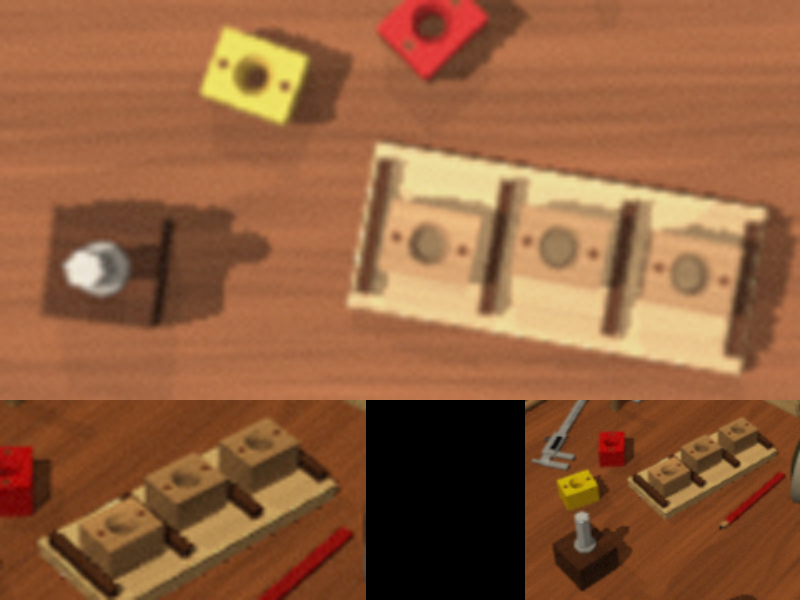

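The close crop confirms the choice: three plain beech blocks between the dark cleats, and the steel gauge upright in the dark stand. Heights agree across both views: stand top 50–51 mm, gauge top 114–115, block tops 54–55, board 19, box rim 49–50. Now moving.

Call:
step_arm --plan '[{"offset": [59.1,-58.8,6.4],"rot": [0,0,-52.75],"gripper": 6},{"offset": [59.1,-58.8,6.4],"rot": [0,0,-52.75],"gripper": 6},{"offset": [59.1,-58.8,6.4],"rot": [0,0,-52.75],"gripper": 6},{"offset": [59.1,-58.8,6.4],"rot": [0,0,-52.75],"gripper": 6},{"offset": [59.1,-58.8,6.4],"rot": [0,0,-52.75],"gripper": 6},{"offset": [59.1,-58.8,6.4],"rot": [0,0,-52.75],"gripper": 6},{"offset": [59.1,-58.8,6.4],"rot": [0,0,-52.75],"gripper": 6},{"offset": [59.1,-58.8,6.4],"rot": [0,0,-52.75],"gripper": 6},{"offset": [59.1,-58.8,6.4],"rot": [0,0,-52.75],"gripper": 6},{"offset": [59.1,-58.8,6.4],"rot": [0,0,-52.75],"gripper": 6},{"offset": [59.1,-58.8,6.4],"rot": [0,0,-52.75],"gripper": 6},{"offset": [59.1,-58.8,6.4],"rot": [0,0,-52.75],"gripper": 6}]' --squeeze 40

```text
time_s: 1.3
eef_pos: [426.8, 93.8, 257.8]
ee_rot: [0.0, 0.774, 0.633, 0.0]
force: [0.5, -0.6, -0.3]
grip_width: 0.699
grip_force: 0.0
```

```bash
cat >> h.py <<'E'
from scipy.spatial.transform import Rotation as Ro
def go(*T):
    s=sense(); w,x,y,z=s['ee_rot']; R=Ro.from_quat([x,y,z,w]).as_matrix()
    print('pos',np.round(s['eef_pos'],1),'F',np.round(s['force'],1),'yaw',np.degrees(np.arctan2(R[1,0],R[0,0])).round(2),'tilt',np.degrees(np.arccos(-R[2,2])).round(2),'grip',s['grip_width'],s['grip_force'],'t',s['time_s'])
    for t in T: print(t,'offset cm',np.round(R.T@(np.array(t)-s['eef_pos'])/10,2))
E
python3 -c "
from h import *
go((505,313,240),(505,313,145))"
```

```text
pos [426.8  93.8 257.8] F [ 0.5 -0.6 -0.3] yaw 78.54 tilt 0.01 grip 0.699069238318061 0.0 t 1.3
(505, 313, 240) offset cm [23.03  3.3   1.78]
(505, 313, 145) offset cm [23.03  3.3  11.28]
```

Call:
step_arm --plan '[{"offset": [23,3.3,1.8],"rot": [0,0,0],"gripper": 6},{"offset": [23,3.3,1.8],"rot": [0,0,0],"gripper": 6},{"offset": [23,3.3,1.8],"rot": [0,0,0],"gripper": 6},{"offset": [23,3.3,1.8],"rot": [0,0,0],"gripper": 6},{"offset": [23,3.3,1.8],"rot": [0,0,0],"gripper": 6},{"offset": [23,3.3,1.8],"rot": [0,0,0],"gripper": 6},{"offset": [23,3.3,1.8],"rot": [0,0,0],"gripper": 6},{"offset": [23,3.3,1.8],"rot": [0,0,0],"gripper": 6}]'

```text
time_s: 2.1
eef_pos: [504.7, 309.6, 240.0]
ee_rot: [-0.0, 0.775, 0.633, -0.0]
force: [-0.4, 0.3, 0.2]
grip_width: 0.705
grip_force: 0.0
```

```bash
python3 -c "
from h import *
go((505,313,240),(505,313,145))
a=save('side','s1');b=save('top','t1')
A=cv2.resize(a['color'][110:310,180:380,::-1],(400,400));B=cv2.resize(b['color'][160:310,165:315,::-1],(400,400))
cv2.imwrite('pics/c2.png',np.hstack([A,B]))"
```

```text
pos [504.7 309.6 240. ] F [-0.4  0.3  0.2] yaw 78.48 tilt 0.03 grip 0.7046852908538416 0.0 t 2.1
(505, 313, 240) offset cm [ 0.34 -0.04 -0.  ]
(505, 313, 145) offset cm [ 0.34 -0.03  9.5 ]
```

View pics/c2.png

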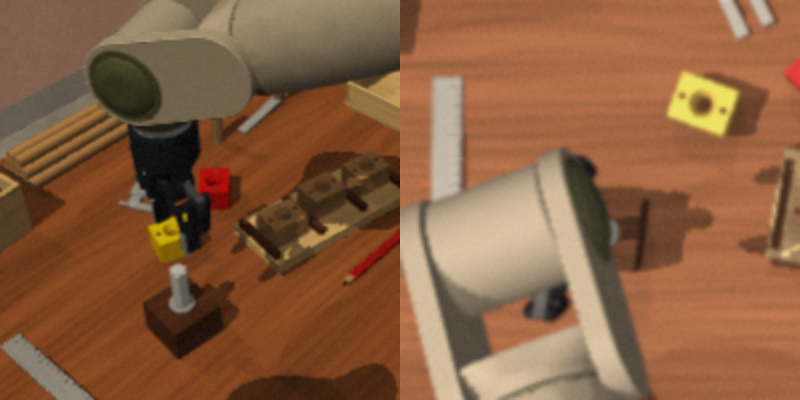

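The crop shows the gripper above the gauge, handle at crop (180,285), with the fingers either side in line. Descending now.

Call:
step_arm --plan '[{"offset": [0,0,5],"rot": [0,0,0],"gripper": 6},{"offset": [0,0,9.5],"rot": [0,0,0],"gripper": 6},{"offset": [0,0,9.5],"rot": [0,0,0],"gripper": 6},{"offset": [0,0,9.5],"rot": [0,0,0],"gripper": 6},{"offset": [0,0,9.5],"rot": [0,0,0],"gripper": 6}]'

```text
time_s: 2.7
eef_pos: [506.0, 310.6, 147.9]
ee_rot: [0.001, 0.774, 0.633, 0.002]
force: [0.7, 0.5, 0.2]
grip_width: 0.705
grip_force: 0.0
```

```bash
python3 -c "
from h import *
go((505,313,145))"
```

```text
pos [506.  310.6 147.9] F [0.7 0.5 0.2] yaw 78.5 tilt 0.26 grip 0.70519467676419 0.0 t 2.7
(505, 313, 145) offset cm [ 0.22 -0.14  0.29]
```

Call:
step_arm --plan '[{"offset": [0.2,0,0],"rot": [0,0,0],"gripper": 6},{"offset": [0.2,0,0],"rot": [0,0,0],"gripper": 6},{"offset": [0.2,0,0],"rot": [0,0,0],"gripper": 6}]'

```text
time_s: 3.0
eef_pos: [505.4, 312.5, 145.7]
ee_rot: [0.0, 0.774, 0.633, 0.001]
force: [0.0, 0.3, -0.0]
grip_width: 0.703
grip_force: 0.0
```

```bash
python3 -c "
from h import *
go((505,313,145))"
```

```text
pos [505.4 312.5 145.7] F [ 0.   0.3 -0. ] yaw 78.53 tilt 0.07 grip 0.7030285774839494 0.0 t 3.0
(505, 313, 145) offset cm [ 0.04 -0.05  0.07]
```

Call:
step_arm --plan '[{"offset": [0,0,0],"rot": [0,0,0],"gripper": 4},{"offset": [0,0,0],"rot": [0,0,0],"gripper": 3},{"offset": [0,0,0],"rot": [0,0,0],"gripper": 2},{"offset": [0,0,0],"rot": [0,0,0],"gripper": 1},{"offset": [0,0,0],"rot": [0,0,0],"gripper": 1},{"offset": [0,0,0],"rot": [0,0,0],"gripper": 1},{"offset": [0,0,0],"rot": [0,0,0],"gripper": 1}]' --squeeze 40

```text
time_s: 3.7
eef_pos: [505.3, 312.4, 145.1]
ee_rot: [0.0, 0.774, 0.633, 0.0]
force: [0.8, -1.2, 3.0]
grip_width: 0.229
grip_force: 39.2
```

```bash
python3 -c "
from h import *
go((505,313,145))"
```

```text
pos [505.3 312.4 145.1] F [ 0.8 -1.2  3. ] yaw 78.52 tilt 0.02 grip 0.22867338914548502 39.19809923725552 t 3.7
(505, 313, 145) offset cm [ 0.06 -0.04  0.01]
```

Call:
step_arm --plan '[{"offset": [0,0,-2.5],"rot": [0,0,0],"gripper": 1},{"offset": [0,0,-5],"rot": [0,0,0],"gripper": 1},{"offset": [0,0,-7.5],"rot": [0,0,0],"gripper": 1},{"offset": [0,0,-7.5],"rot": [0,0,0],"gripper": 1},{"offset": [0,0,-7.5],"rot": [0,0,0],"gripper": 1}]'

```text
time_s: 4.2
eef_pos: [504.9, 312.3, 219.1]
ee_rot: [-0.0, 0.774, 0.633, -0.0]
force: [1.0, 0.5, -2.5]
grip_width: 0.225
grip_force: 40.1
```

```bash
python3 -c "
from h import *
go((519.9,101.6,220))"
```

```text
pos [504.9 312.3 219.1] F [ 1.   0.5 -2.5] yaw 78.52 tilt 0.05 grip 0.2252602421155231 40.122156747820554 t 4.2
(519.9, 101.6, 220) offset cm [-20.35   5.66  -0.08]
```

Call:
step_arm --plan '[{"offset": [-4,1.1,0],"rot": [0,0,0],"gripper": 1},{"offset": [-8,2.2,0],"rot": [0,0,0],"gripper": 1},{"offset": [-12,3.4,0],"rot": [0,0,0],"gripper": 1},{"offset": [-16,4.5,0],"rot": [0,0,0],"gripper": 1},{"offset": [-20.35,5.65,0],"rot": [0,0,0],"gripper": 1},{"offset": [-20.35,5.65,0],"rot": [0,0,0],"gripper": 1},{"offset": [-20.35,5.65,0],"rot": [0,0,0],"gripper": 1},{"offset": [-20.35,5.65,0],"rot": [0,0,0],"gripper": 1}]'

```text
time_s: 5.0
eef_pos: [519.7, 102.5, 219.1]
ee_rot: [-0.001, 0.774, 0.633, -0.001]
force: [-0.2, 0.7, -2.2]
grip_width: 0.227
grip_force: 40.1
```

```bash
python3 -c "
from h import *
go((519.9,101.6,220))
a=save('side','s2')
A=cv2.resize(a['color'][120:270,270:420,::-1],(600,600),interpolation=cv2.INTER_CUBIC)
cv2.imwrite('pics/c3.png',A)
P=cloud(a)
# collar/plug points below the fingers
for lo,hi in((85,118),(118,126)):
  m=(P[...,2]>lo)&(P[...,2]<hi)&(abs(P[...,0]-520)<40)&(abs(P[...,1]-102)<40)
  v,u=np.nonzero(m); print(lo,m.sum(),P[m].mean(0),P[m].min(0),P[m].max(0),u.mean(),v.mean())
f=proj(a,[[519.9,101.6,z] for z in(54,86,120,125)]);print(f)"
```

```text
pos [519.7 102.5 219.1] F [-0.2  0.7 -2.2] yaw 78.57 tilt 0.1 grip 0.2266442592063731 40.07381153991446 t 5.0
(519.9, 101.6, 220) offset cm [-0.08  0.04 -0.09]
85 47 [514.25930852 110.65450401 105.52300284] [508.00074793 100.71452224  92.7571474 ] [524.330323   115.86059675 117.46331028] 320.1063829787234 205.59574468085106
118 10 [510.72600141 111.89481468 125.05810529] [503.5284919   96.21688469 123.31711338] [525.42417312 121.15517663 125.96771406] 320.7 201.0
[[320.90275086 216.73604144]
 [320.8127101  208.3763497 ]
 [320.71342645 199.16749805]
 [320.69849942 197.78378512]]
```

View pics/c3.png

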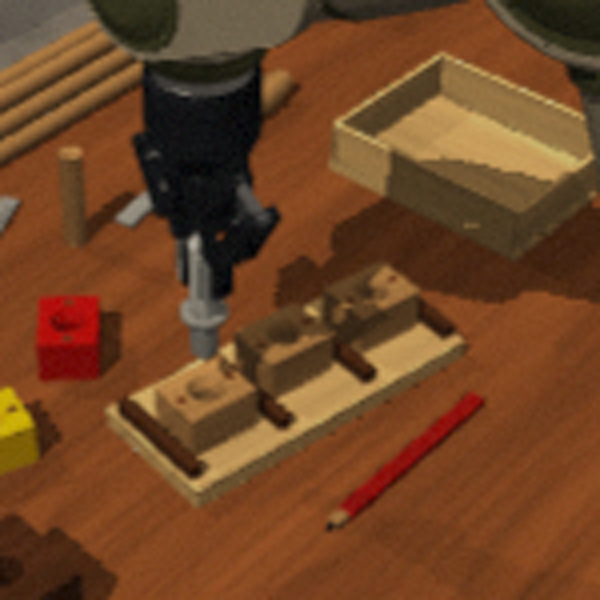

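The gauge hangs upright over the near block: plug tip at crop (205,350), bore mouth at (205,385). The column matches the predicted 321. Going down gently.

Call:
step_arm --plan '[{"offset": [-0.05,0,1.5],"rot": [0,0,0],"gripper": 1},{"offset": [-0.05,0,3],"rot": [0,0,0],"gripper": 1},{"offset": [-0.05,0,3.5],"rot": [0,0,0],"gripper": 1},{"offset": [-0.05,0,3.8],"rot": [0,0,0],"gripper": 1},{"offset": [-0.05,0,4.0],"rot": [0,0,0],"gripper": 1},{"offset": [-0.05,0,4.2],"rot": [0,0,0],"gripper": 1},{"offset": [-0.05,0,4.3],"rot": [0,0,0],"gripper": 1},{"offset": [-0.05,0,4.3],"rot": [0,0,0],"gripper": 1}]'

```text
time_s: 5.85
eef_pos: [520.0, 101.2, 177.1]
ee_rot: [0.0, 0.774, 0.633, 0.0]
force: [0.9, -0.1, -1.1]
grip_width: 0.232
grip_force: 40.1
```

```bash
python3 -c "
from h import *
go((519.9,101.6,157))"
```

```text
pos [520.  101.2 177.1] F [ 0.9 -0.1 -1.1] yaw 78.52 tilt 0.01 grip 0.2319897696789564 40.10361819440732 t 5.85
(519.9, 101.6, 157) offset cm [ 0.04 -0.02  2.01]
```

Call:
step_arm --plan '[{"offset": [0,0,0.2],"rot": [0,0,0],"gripper": 1},{"offset": [0,0,0.4],"rot": [0,0,0],"gripper": 1},{"offset": [0,0,0.6],"rot": [0,0,0],"gripper": 1},{"offset": [0,0,0.6],"rot": [0,0,0],"gripper": 1},{"offset": [0,0,0.6],"rot": [0,0,0],"gripper": 1}]'

```text
time_s: 6.35
eef_pos: [520.3, 101.1, 172.1]
ee_rot: [0.001, 0.774, 0.633, 0.0]
force: [-2.1, -1.1, 9.2]
grip_width: 0.232
grip_force: 41.5
```

Call:
step_arm --plan '[{"offset": [0,0,0.05],"rot": [0,0,0],"gripper": 1},{"offset": [0,0,0.1],"rot": [0,0,0],"gripper": 1},{"offset": [0,0,0.1],"rot": [0,0,0],"gripper": 1},{"offset": [0,0,0.1],"rot": [0,0,0],"gripper": 1}]'

```text
time_s: 6.75
eef_pos: [520.4, 101.1, 172.0]
ee_rot: [0.001, 0.774, 0.633, 0.001]
force: [-5.4, -0.6, 16.8]
grip_width: 0.224
grip_force: 42.6
```

The plug stopped at TCP z = 172, about 11 mm into the mouth, with the force rising stiffly to 17 N. This block refuses it. Next is the middle block.

Call:
step_arm --plan '[{"offset": [0,0,-1],"rot": [0,0,0],"gripper": 1},{"offset": [0,0,-2.5],"rot": [0,0,0],"gripper": 1},{"offset": [0,0,-4],"rot": [0,0,0],"gripper": 1},{"offset": [-1,0.1,-4],"rot": [0,0,0],"gripper": 1},{"offset": [-3,0.5,-4],"rot": [0,0,0],"gripper": 1},{"offset": [-5.5,0.9,-4],"rot": [0,0,0],"gripper": 1},{"offset": [-8.15,1.28,-4],"rot": [0,0,0],"gripper": 1},{"offset": [-8.15,1.28,-4],"rot": [0,0,0],"gripper": 1},{"offset": [-8.15,1.28,-4],"rot": [0,0,0],"gripper": 1},{"offset": [-8.15,1.28,-4],"rot": [0,0,0],"gripper": 1}]'

```text
time_s: 7.75
eef_pos: [516.2, 19.2, 209.6]
ee_rot: [-0.0, 0.774, 0.633, -0.0]
force: [0.5, -0.4, -2.1]
grip_width: 0.226
grip_force: 40.1
```

```bash
python3 -c "
from h import *
go((516.3,18.9,177))
a=save('side','s3')
P=cloud(a)
m=(P[...,2]>80)&(P[...,2]<105)&(abs(P[...,0]-516)<40)&(abs(P[...,1]-19)<40)
v,u=np.nonzero(m); print(m.sum(),P[m].mean(0),P[m][:,2].min(),'u',[ (r,u[v==r].mean()) for r in np.unique(v)])
m=(P[...,2]>49)&(P[...,2]<59)&(abs(P[...,0]-520)<45)&(abs(P[...,1]-102)<40)
print('near blk',cv2.minAreaRect(P[m][:,:2].astype(np.float32)),np.median(P[m][:,2]))
print(proj(a,[[516.3,18.9,z] for z in(54,86,100)]))"
```

```text
pos [516.2  19.2 209.6] F [ 0.5 -0.4 -2.1] yaw 78.54 tilt 0.03 grip 0.2262982230111758 40.12475907467888 t 7.75
(516.3, 18.9, 177) offset cm [-0.02  0.02  3.26]
39 [511.49487926  27.33788439  94.17598644] 81.97482136767371 u [(np.int64(191), np.float64(337.0)), (np.int64(192), np.float64(339.6666666666667)), (np.int64(193), np.float64(340.0)), (np.int64(194), np.float64(340.0)), (np.int64(195), np.float64(340.0)), (np.int64(196), np.float64(340.5)), (np.int64(197), np.float64(340.0)), (np.int64(198), np.float64(340.0))]
near blk ((519.0534057617188, 103.85614013671875), (60.66221618652344, 48.028709411621094), 78.4444351196289) 54.11664642932931
[[340.25219232 203.14864055]
 [340.49107029 194.86067441]
 [340.59796031 191.14634816]]
```

Aligned, and the refused block has not moved. Lowering in the middle block.

Call:
step_arm --plan '[{"offset": [0,0,1.5],"rot": [0,0,0],"gripper": 1},{"offset": [0,0,2.4],"rot": [0,0,0],"gripper": 1},{"offset": [0,0,2.8],"rot": [0,0,0],"gripper": 1},{"offset": [0,0,3.1],"rot": [0,0,0],"gripper": 1},{"offset": [0,0,3.4],"rot": [0,0,0],"gripper": 1},{"offset": [0,0,3.6],"rot": [0,0,0],"gripper": 1},{"offset": [0,0,3.8],"rot": [0,0,0],"gripper": 1},{"offset": [0,0,3.8],"rot": [0,0,0],"gripper": 1},{"offset": [0,0,3.8],"rot": [0,0,0],"gripper": 1}]'

```text
time_s: 8.7
eef_pos: [516.4, 18.8, 172.1]
ee_rot: [0.0, 0.774, 0.633, 0.0]
force: [0.2, -0.2, -2.2]
grip_width: 0.227
grip_force: 40.1
```

Call:
step_arm --plan '[{"offset": [0,0,0.2],"rot": [0,0,0],"gripper": 1},{"offset": [0,0,0.4],"rot": [0,0,0],"gripper": 1},{"offset": [0,0,0.6],"rot": [0,0,0],"gripper": 1},{"offset": [0,0,0.6],"rot": [0,0,0],"gripper": 1},{"offset": [0,0,0.6],"rot": [0,0,0],"gripper": 1}]'

```text
time_s: 9.2
eef_pos: [516.3, 18.8, 165.9]
ee_rot: [-0.0, 0.774, 0.633, -0.0]
force: [0.3, 0.1, -2.6]
grip_width: 0.227
grip_force: 40.1
```

Free. Going on to within about 3 mm of the collar.

Call:
step_arm --plan '[{"offset": [0,0,0.4],"rot": [0,0,0],"gripper": 1},{"offset": [0,0,0.8],"rot": [0,0,0],"gripper": 1},{"offset": [0,0,1.1],"rot": [0,0,0],"gripper": 1},{"offset": [0,0,1.3],"rot": [0,0,0],"gripper": 1},{"offset": [0,0,1.3],"rot": [0,0,0],"gripper": 1},{"offset": [0,0,1.3],"rot": [0,0,0],"gripper": 1},{"offset": [0,0,1.3],"rot": [0,0,0],"gripper": 1}]'

```text
time_s: 9.9
eef_pos: [516.3, 18.8, 153.1]
ee_rot: [0.0, 0.774, 0.633, 0.0]
force: [0.5, 0.2, -0.9]
grip_width: 0.23
grip_force: 40.1
```

Call:
step_arm --plan '[{"offset": [0,0,-1.5],"rot": [0,0,0],"gripper": 1},{"offset": [0,0,-3.5],"rot": [0,0,0],"gripper": 1},{"offset": [0,0,-5.6],"rot": [0,0,0],"gripper": 1},{"offset": [0,0,-5.6],"rot": [0,0,0],"gripper": 1},{"offset": [-2.5,0,-5.6],"rot": [0,0,0],"gripper": 1},{"offset": [-5.5,0,-5.6],"rot": [0,0,0],"gripper": 1},{"offset": [-8.65,0.02,-5.6],"rot": [0,0,0],"gripper": 1},{"offset": [-8.65,0.02,-5.6],"rot": [0,0,0],"gripper": 1},{"offset": [-8.65,0.02,-5.6],"rot": [0,0,0],"gripper": 1},{"offset": [-8.65,0.02,-5.6],"rot": [0,0,0],"gripper": 1}]'

```text
time_s: 10.9
eef_pos: [499.2, -65.4, 208.5]
ee_rot: [-0.0, 0.774, 0.633, -0.0]
force: [-0.1, -0.5, -1.6]
grip_width: 0.229
grip_force: 40.1
```

```bash
python3 -c "
from h import *
go((499.4,-66,172))
a=save('side','s4')
P=cloud(a)
m=(P[...,2]>80)&(P[...,2]<105)&(abs(P[...,0]-499)<40)&(abs(P[...,1]+66)<40)
v,u=np.nonzero(m); print(m.sum(),P[m].mean(0),P[m][:,2].min(),'u',[ (r,u[v==r].mean()) for r in np.unique(v)])
m=(P[...,2]>49)&(P[...,2]<59)&(abs(P[...,0]-516)<45)&(abs(P[...,1]-19)<40)
print('mid blk',cv2.minAreaRect(P[m][:,:2].astype(np.float32)),np.median(P[m][:,2]))
print(proj(a,[[499.4,-66,z] for z in(54,86,100)]))"
```

```text
pos [499.2 -65.4 208.5] F [-0.1 -0.5 -1.6] yaw 78.55 tilt 0.05 grip 0.22857389278089732 40.10655039586709 t 10.9
(499.4, -66, 172) offset cm [-0.06  0.03  3.65]
40 [494.94132989 -56.95030294  93.50019902] 82.20169512293228 u [(np.int64(181), np.float64(362.5)), (np.int64(182), np.float64(362.5)), (np.int64(183), np.float64(362.5)), (np.int64(184), np.float64(362.0)), (np.int64(185), np.float64(362.0)), (np.int64(186), np.float64(362.0)), (np.int64(187), np.float64(362.0))]
mid blk ((514.5275268554688, 21.488731384277344), (60.695491790771484, 50.09890365600586), 82.19343566894531) 53.938547919703296
[[362.14530175 191.94012082]
 [362.73273652 183.72389402]
 [362.9954782  180.04467331]]
```

Call:
step_arm --plan '[{"offset": [0,0,1.5],"rot": [0,0,0],"gripper": 1},{"offset": [0,0,2.4],"rot": [0,0,0],"gripper": 1},{"offset": [0,0,2.8],"rot": [0,0,0],"gripper": 1},{"offset": [0,0,3.1],"rot": [0,0,0],"gripper": 1},{"offset": [0,0,3.4],"rot": [0,0,0],"gripper": 1},{"offset": [0,0,3.7],"rot": [0,0,0],"gripper": 1},{"offset": [0,0,4.0],"rot": [0,0,0],"gripper": 1},{"offset": [0,0,4.0],"rot": [0,0,0],"gripper": 1},{"offset": [0,0,4.0],"rot": [0,0,0],"gripper": 1}]'

```text
time_s: 11.85
eef_pos: [499.3, -66.1, 169.1]
ee_rot: [0.0, 0.774, 0.633, 0.0]
force: [-0.2, -0.2, -2.1]
grip_width: 0.228
grip_force: 40.1
```

Call:
step_arm --plan '[{"offset": [0,0,0.3],"rot": [0,0,0],"gripper": 1},{"offset": [0,0,0.6],"rot": [0,0,0],"gripper": 1},{"offset": [0,0,0.9],"rot": [0,0,0],"gripper": 1},{"offset": [0,0,1.2],"rot": [0,0,0],"gripper": 1},{"offset": [0,0,1.5],"rot": [0,0,0],"gripper": 1},{"offset": [0,0,1.6],"rot": [0,0,0],"gripper": 1},{"offset": [0,0,1.6],"rot": [0,0,0],"gripper": 1},{"offset": [0,0,1.6],"rot": [0,0,0],"gripper": 1}]'

```text
time_s: 12.65
eef_pos: [499.3, -66.0, 153.0]
ee_rot: [0.0, 0.774, 0.633, 0.0]
force: [-0.0, -0.3, -0.5]
grip_width: 0.231
grip_force: 40.1
```

Both of the other blocks take it, so the near block is the reject. Returning the gauge to the stand.

Call:
step_arm --plan '[{"offset": [0,0,-2],"rot": [0,0,0],"gripper": 1},{"offset": [0,0,-4.5],"rot": [0,0,0],"gripper": 1},{"offset": [0,0,-7],"rot": [0,0,0],"gripper": 1},{"offset": [2,-0.4,-7],"rot": [0,0,0],"gripper": 1},{"offset": [6,-1.1,-7],"rot": [0,0,0],"gripper": 1},{"offset": [10.5,-2,-7],"rot": [0,0,0],"gripper": 1},{"offset": [15,-2.8,-7],"rot": [0,0,0],"gripper": 1},{"offset": [19.5,-3.6,-7],"rot": [0,0,0],"gripper": 1},{"offset": [24,-4.5,-7],"rot": [0,0,0],"gripper": 1},{"offset": [28.5,-5.3,-7],"rot": [0,0,0],"gripper": 1},{"offset": [33,-6.2,-7],"rot": [0,0,0],"gripper": 1},{"offset": [37.2,-6.95,-7],"rot": [0,0,0],"gripper": 1}]'

```text
time_s: 13.85
eef_pos: [504.8, 314.5, 223.1]
ee_rot: [0.0, 0.774, 0.633, 0.0]
force: [1.0, -0.2, -1.3]
grip_width: 0.227
grip_force: 40.1
```

Call:
step_arm --plan '[{"offset": [0,0,0],"rot": [0,0,0],"gripper": 1},{"offset": [0,0,0],"rot": [0,0,0],"gripper": 1},{"offset": [0,0,0],"rot": [0,0,0],"gripper": 1}]'

```text
time_s: 14.15
eef_pos: [505.3, 311.5, 222.9]
ee_rot: [0.0, 0.775, 0.633, -0.0]
force: [-0.5, 0.1, -1.0]
grip_width: 0.231
grip_force: 40.1
```

```bash
python3 -c "
from h import *
go((505.3,312.7,160))"
```

```text
pos [505.3 311.5 222.9] F [-0.5  0.1 -1. ] yaw 78.48 tilt 0.03 grip 0.23104791765328042 40.11376763184671 t 14.15
(505.3, 312.7, 160) offset cm [ 0.12 -0.03  6.29]
```

Call:
step_arm --plan '[{"offset": [0.1,0,2],"rot": [0,0,0],"gripper": 1},{"offset": [0.1,0,3.2],"rot": [0,0,0],"gripper": 1},{"offset": [0.1,0,4],"rot": [0,0,0],"gripper": 1},{"offset": [0.1,0,4.8],"rot": [0,0,0],"gripper": 1},{"offset": [0.1,0,5.6],"rot": [0,0,0],"gripper": 1},{"offset": [0.1,0,6.4],"rot": [0,0,0],"gripper": 1},{"offset": [0.1,0,7.1],"rot": [0,0,0],"gripper": 1},{"offset": [0.1,0,7.5],"rot": [0,0,0],"gripper": 1},{"offset": [0.1,0,7.6],"rot": [0,0,0],"gripper": 1},{"offset": [0.1,0,7.6],"rot": [0,0,0],"gripper": 1},{"offset": [0.1,0,7.6],"rot": [0,0,0],"gripper": 1}]'

```text
time_s: 15.25
eef_pos: [505.6, 313.4, 147.3]
ee_rot: [0.0, 0.774, 0.633, 0.0]
force: [-0.2, 1.0, -2.1]
grip_width: 0.224
grip_force: 40.1
```

Call:
step_arm --plan '[{"offset": [0,0,0.1],"rot": [0,0,0],"gripper": 1},{"offset": [0,0,0.2],"rot": [0,0,0],"gripper": 1},{"offset": [0,0,0.2],"rot": [0,0,0],"gripper": 1},{"offset": [0,0,0.2],"rot": [0,0,0],"gripper": 2.4},{"offset": [0,0,0.2],"rot": [0,0,0],"gripper": 4},{"offset": [0,0,0.2],"rot": [0,0,0],"gripper": 5},{"offset": [0,0,0.2],"rot": [0,0,0],"gripper": 5},{"offset": [0,0,0.2],"rot": [0,0,0],"gripper": 5},{"offset": [0,0,0.2],"rot": [0,0,0],"gripper": 5}]'

```text
time_s: 16.15
eef_pos: [505.4, 313.3, 145.0]
ee_rot: [-0.0, 0.774, 0.633, 0.0]
force: [0.8, 0.8, -0.2]
grip_width: 0.588
grip_force: 0.0
```

Call:
step_arm --plan '[{"offset": [0,0,-2],"rot": [0,0,0],"gripper": 5},{"offset": [0,0,-5],"rot": [0,0,0],"gripper": 5},{"offset": [0,0,-8],"rot": [0,0,0],"gripper": 7},{"offset": [0,0,-9],"rot": [0,0,0],"gripper": 7.8},{"offset": [0,0,-9],"rot": [0,0,0],"gripper": 7.8},{"offset": [-5,1.4,-9],"rot": [0,0,0],"gripper": 7.8},{"offset": [-10,2.8,-9],"rot": [0,0,0],"gripper": 7.8},{"offset": [-15,4.2,-9],"rot": [0,0,0],"gripper": 7.8},{"offset": [-20.4,5.7,-9],"rot": [0,0,0],"gripper": 7.8},{"offset": [-20.4,5.7,-9],"rot": [0,0,0],"gripper": 7.8},{"offset": [-20.4,5.7,-9],"rot": [0,0,0],"gripper": 7.8},{"offset": [-20.4,5.7,-9],"rot": [0,0,0],"gripper": 7.8}]'

```text
time_s: 17.35
eef_pos: [520.4, 103.0, 234.1]
ee_rot: [-0.001, 0.774, 0.633, -0.0]
force: [0.1, 0.8, -0.4]
grip_width: 0.912
grip_force: 0.0
```

```bash
python3 -c "
from h import *
go((519.7,102,100),(519.7,102,98))
a=save('side','s5'); b=save('top','t5')
A=cv2.resize(a['color'][120:300,235:415,::-1],(400,400));B=cv2.resize(b['color'][180:290,215:325,::-1],(400,400))
cv2.imwrite('pics/c5.png',np.hstack([A,B]))
for c in(a,b):
  P=cloud(c)
  for l,lo,hi,x,y in(('gauge',105,122,505,313),('blk',48,59,520,102)):
    m=(P[...,2]>lo)&(P[...,2]<hi)&(abs(P[...,0]-x)<38)&(abs(P[...,1]-y)<38)
    if m.sum()>5: print(l,m.sum(),cv2.minAreaRect(P[m][:,:2].astype(np.float32)),np.median(P[m][:,2]))
"
```

```text
pos [520.4 103.  234.1] F [ 0.1  0.8 -0.4] yaw 78.54 tilt 0.09 grip 0.9119764246679154 0.0 t 17.35
(519.7, 102, 100) offset cm [-0.11 -0.03 13.41]
(519.7, 102, 98) offset cm [-0.11 -0.03 13.61]
gauge 63 ((501.88916015625, 314.8456726074219), (19.9381046295166, 20.438207626342773), 46.67278289794922) 113.59077763389996
blk 239 ((519.96826171875, 103.40247344970703), (61.427879333496094, 50.15141296386719), 79.78915405273438) 53.851812641452625
gauge 64 ((505.6514587402344, 313.271240234375), (19.745853424072266, 19.843324661254883), 86.47666931152344) 115.14905874760439
```

View pics/c5.png

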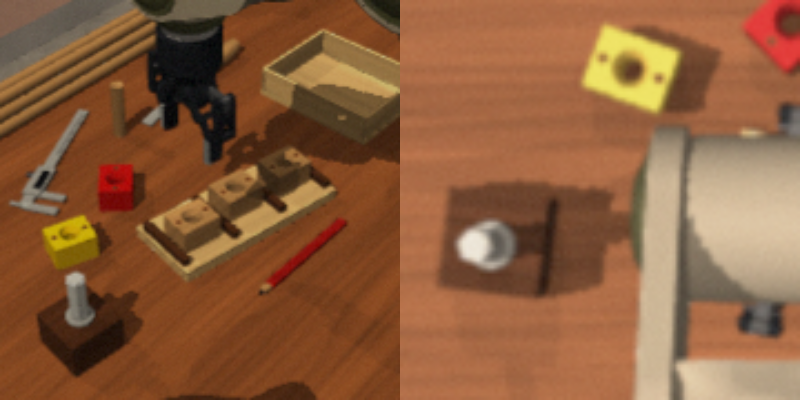

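The gauge stands upright in its stand at crop (75,295) left, with its top height unchanged. The open fingers straddle the near block at (190,220). Lowering onto the block.

Call:
step_arm --plan '[{"offset": [-0.05,0,4],"rot": [0,0,0],"gripper": 7.8},{"offset": [-0.05,0,8],"rot": [0,0,0],"gripper": 7.8},{"offset": [-0.05,0,10.5],"rot": [0,0,0],"gripper": 7.8},{"offset": [-0.05,0,12.5],"rot": [0,0,0],"gripper": 7.8},{"offset": [-0.05,0,13.8],"rot": [0,0,0],"gripper": 7.8},{"offset": [-0.05,0,13.8],"rot": [0,0,0],"gripper": 7.8},{"offset": [-0.05,0,13.8],"rot": [0,0,0],"gripper": 6.5},{"offset": [-0.05,0,13.8],"rot": [0,0,0],"gripper": 5.5},{"offset": [-0.05,0,13.8],"rot": [0,0,0],"gripper": 4.5},{"offset": [-0.05,0,13.8],"rot": [0,0,0],"gripper": 3.5},{"offset": [-0.05,0,13.8],"rot": [0,0,0],"gripper": 3.5},{"offset": [-0.05,0,13.8],"rot": [0,0,0],"gripper": 3.5}]' --squeeze 30

```text
time_s: 18.65
eef_pos: [521.0, 101.7, 98.1]
ee_rot: [0.001, 0.774, 0.633, 0.001]
force: [-0.7, 1.4, 6.2]
grip_width: 0.53
grip_force: 31.1
```

Call:
step_arm --plan '[{"offset": [0,0,-0.5],"rot": [0,0,0],"gripper": 3.5},{"offset": [0,0,-2],"rot": [0,0,0],"gripper": 3.5},{"offset": [0,0,-5],"rot": [0,0,0],"gripper": 3.5},{"offset": [0,0,-9],"rot": [0,0,0],"gripper": 3.5},{"offset": [0,0,-9],"rot": [0,0,0],"gripper": 3.5},{"offset": [0,0,-9],"rot": [0,0,0],"gripper": 3.5}]'

```text
time_s: 19.25
eef_pos: [520.6, 101.6, 187.5]
ee_rot: [0.0, 0.774, 0.633, 0.0]
force: [-0.7, 0.7, -1.2]
grip_width: 0.533
grip_force: 31.1
```

```bash
python3 -c "
from h import *
go((568,-308.7,188))"
```

```text
pos [520.6 101.6 187.5] F [-0.7  0.7 -1.2] yaw 78.52 tilt 0.08 grip 0.5331851198584171 31.06373369693756 t 19.25
(568, -308.7, 188) offset cm [-39.26  12.81  -0.04]
```

Call:
step_arm --plan '[{"offset": [-3,1,0],"rot": [0,0,0],"gripper": 3.5},{"offset": [-7,2.3,0],"rot": [0,0,0],"gripper": 3.5},{"offset": [-11,3.6,0],"rot": [0,0,0],"gripper": 3.5},{"offset": [-15,4.9,0],"rot": [0,0,0],"gripper": 3.5},{"offset": [-19.5,6.4,0],"rot": [0,0,0],"gripper": 3.5},{"offset": [-24,7.8,0],"rot": [0,0,0],"gripper": 3.5},{"offset": [-28.5,9.3,0],"rot": [0,0,0],"gripper": 3.5},{"offset": [-33,10.8,0],"rot": [0,0,0],"gripper": 3.5},{"offset": [-36.5,11.9,0],"rot": [0,0,0],"gripper": 3.5},{"offset": [-39.2,12.8,0],"rot": [0,0,0],"gripper": 3.5},{"offset": [-39.2,12.8,0],"rot": [0,0,0],"gripper": 3.5},{"offset": [-39.2,12.8,0],"rot": [0,0,0],"gripper": 3.5}]'

```text
time_s: 20.45
eef_pos: [567.5, -307.9, 185.2]
ee_rot: [-0.001, 0.775, 0.633, -0.0]
force: [0.3, 0.7, -1.0]
grip_width: 0.535
grip_force: 31.1
```

```bash
python3 -c "
from h import *
go((568,-308.7,100))
a=save('side','s6'); b=save('top','t6')
A=cv2.resize(a['color'][70:250,290:470,::-1],(400,400));B=cv2.resize(b['color'][165:295,400:530,::-1],(400,400))
cv2.imwrite('pics/c6.png',np.hstack([A,B]))"
```

```text
pos [ 567.5 -307.9  185.2] F [ 0.3  0.7 -1. ] yaw 78.48 tilt 0.17 grip 0.5346900959295479 31.067991256713867 t 20.45
(568, -308.7, 100) offset cm [-0.08  0.09  8.52]
```

View pics/c6.png

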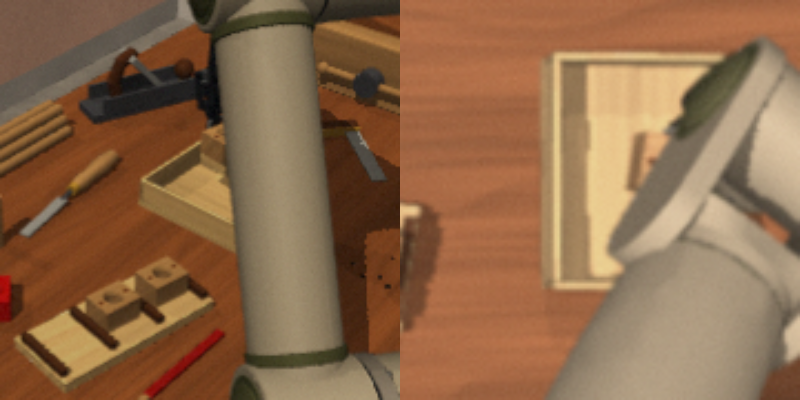

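The block hangs over the box's middle, block corner at right-crop (645,165) inside the rim. The other two blocks are in place at (113,300) and (163,278). Lowering.

Call:
step_arm --plan '[{"offset": [0,0,3],"rot": [0,0,0],"gripper": 3.5},{"offset": [0,0,6],"rot": [0,0,0],"gripper": 3.5},{"offset": [0,0,8],"rot": [0,0,0],"gripper": 3.5},{"offset": [0,0,9],"rot": [0,0,0],"gripper": 3.5},{"offset": [0,0,9.4],"rot": [0,0,0],"gripper": 3.5},{"offset": [0,0,9.4],"rot": [0,0,0],"gripper": 3.5},{"offset": [0,0,9.4],"rot": [0,0,0],"gripper": 3.5}]'

```text
time_s: 21.25
eef_pos: [568.4, -308.2, 94.1]
ee_rot: [0.001, 0.774, 0.633, 0.0]
force: [0.2, 0.8, -0.3]
grip_width: 0.534
grip_force: 31.1
```

Call:
step_arm --plan '[{"offset": [0,0,0.3],"rot": [0,0,0],"gripper": 3.5},{"offset": [0,0,0.5],"rot": [0,0,0],"gripper": 3.5},{"offset": [0,0,0.6],"rot": [0,0,0],"gripper": 3.5},{"offset": [0,0,0.6],"rot": [0,0,0],"gripper": 3.5},{"offset": [0,0,0.6],"rot": [0,0,0],"gripper": 3.5}]'

```text
time_s: 21.75
eef_pos: [568.0, -308.1, 87.0]
ee_rot: [0.0, 0.774, 0.633, 0.0]
force: [0.2, 0.1, -0.0]
grip_width: 0.534
grip_force: 31.1
```

Call:
step_arm --plan '[{"offset": [0,0,0.1],"rot": [0,0,0],"gripper": 3.5},{"offset": [0,0,0.2],"rot": [0,0,0],"gripper": 3.5},{"offset": [0,0,0.2],"rot": [0,0,0],"gripper": 3.5},{"offset": [0,0,0.2],"rot": [0,0,0],"gripper": 3.5}]'

```text
time_s: 22.15
eef_pos: [568.1, -308.1, 86.1]
ee_rot: [0.0, 0.774, 0.633, 0.0]
force: [-2.9, 1.7, 7.3]
grip_width: 0.536
grip_force: 32.1
```

Touchdown at 7 N. Releasing and withdrawing straight up.

Call:
step_arm --plan '[{"offset": [0,0,-0.1],"rot": [0,0,0],"gripper": 5},{"offset": [0,0,-0.1],"rot": [0,0,0],"gripper": 6.5},{"offset": [0,0,-0.1],"rot": [0,0,0],"gripper": 7.5},{"offset": [0,0,-0.1],"rot": [0,0,0],"gripper": 7.5},{"offset": [0,0,-0.1],"rot": [0,0,0],"gripper": 7.5},{"offset": [0,0,-2],"rot": [0,0,0],"gripper": 7.5},{"offset": [0,0,-6],"rot": [0,0,0],"gripper": 7.5},{"offset": [0,0,-10],"rot": [0,0,0],"gripper": 7.5},{"offset": [0,0,-14],"rot": [0,0,0],"gripper": 7.5},{"offset": [0,0,-18],"rot": [0,0,0],"gripper": 7.5},{"offset": [0,0,-18],"rot": [0,0,0],"gripper": 7.5},{"offset": [0,0,-18],"rot": [0,0,0],"gripper": 7.5}]'

```text
time_s: 23.35
eef_pos: [568.0, -308.0, 265.3]
ee_rot: [0.001, 0.774, 0.633, 0.0]
force: [0.1, 0.7, -0.0]
grip_width: 0.879
grip_force: 0.0
```

Call:
step_arm --plan '[{"offset": [-4,-4,0],"rot": [0,0,0],"gripper": 7.5},{"offset": [-7,-7,0],"rot": [0,0,0],"gripper": 7.5},{"offset": [-10,-10,0],"rot": [0,0,0],"gripper": 7.5},{"offset": [-13,-14,0],"rot": [0,0,0],"gripper": 7.5},{"offset": [-15,-18,0],"rot": [0,0,0],"gripper": 7.5},{"offset": [-15,-21,0],"rot": [0,0,0],"gripper": 7.5},{"offset": [-15,-21,0],"rot": [0,0,0],"gripper": 7.5},{"offset": [-15,-21,0],"rot": [0,0,0],"gripper": 7.5},{"offset": [-15,-21,0],"rot": [0,0,0],"gripper": 7.5},{"offset": [-15,-21,0],"rot": [0,0,0],"gripper": 7.5}]'

```text
time_s: 24.35
eef_pos: [333.2, -413.0, 264.4]
ee_rot: [-0.0, 0.774, 0.633, 0.0]
force: [0.9, 0.2, 0.1]
grip_width: 0.877
grip_force: 0.0
```

```bash
python3 -c "
from h import *
go((228,-472,304))
b=save('top','t7'); P=cloud(b)
for l,lo,hi,x,y in(('gauge',105,122,505,313),('mid',48,59,517,18),('far',48,59,499,-67),('boxblk',36,46,568,-309)):
    m=(P[...,2]>lo)&(P[...,2]<hi)&(abs(P[...,0]-x)<42)&(abs(P[...,1]-y)<38)
    print(l,m.sum(),m.sum()>5 and cv2.minAreaRect(P[m][:,:2].astype(np.float32)),np.median(P[m][:,2]))
cv2.imwrite('pics/t7.png',b['color'][:,:,::-1])"
```

```text
pos [ 333.2 -413.   264.4] F [0.9 0.2 0.1] yaw 78.59 tilt 0.04 grip 0.8770701725815577 0.0 t 24.35
(228, -472, 304) offset cm [-7.86 -9.14 -3.96]
gauge 65 ((505.7470703125, 312.96954345703125), (21.217853546142578, 19.691009521484375), 89.51836395263672) 114.5410242320861
mid 322 ((516.6194458007812, 17.887746810913086), (57.88732147216797, 45.95785140991211), 78.6351089477539) 54.791299371430455
far 327 ((498.83770751953125, -67.0483627319336), (58.76192092895508, 45.89318084716797), 78.17793273925781) 54.968408644829196
boxblk 291 ((567.8577880859375, -309.5102233886719), (58.577842712402344, 46.889312744140625), 77.91610717773438) 42.32514571271963
```

View pics/t7.png

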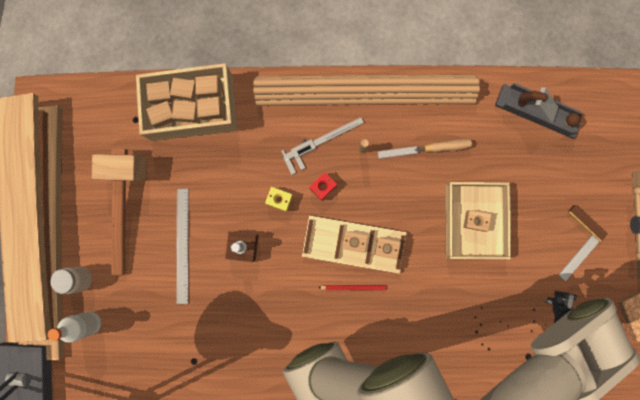

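The block lies flat in the box at (479,221), with its top at 42 mm. The gauge is upright in the stand at (239,246), the two good blocks are unmoved at (356,242) and (388,248), and the bystanders are untouched.

```bash
python3 -c "
from rig import *
print(finish_job())"
```

```text
the job is handed in; nothing more can be done
None
```

The job is handed in, though the hand-in gave no verdict: the block nearest the stand refused the gauge (about 17 N of press) and now lies flat in the rework box, the other two took the plug to about 3 mm short of the collar and are still in place, the gauge is back in its stand, and the bystanders look unmoved in the last picture.

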